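# Steady the wobbly sharpening stand and seat its stone

## Task

The sharpening stand rocks because its adjustable foot is too short: turn the black wing knob clockwise until the deck stands level and firm on all four feet. Then let go of it and slide the sharpening stone along the deck, without lifting it off, until it drops into the shallow pocket and lies flat there. Leave the stand where it is, and do not disturb the jar, wedge or wood offcut nearby.

Things in the scene. Friction and masses are not known exactly. Their poses are not given: they have to be found in the camera images.
- stand: Loose wooden stand, 2.5 kg, deck 160 (x) by 250 (y) by 20 mm on four feet at x +-58, y +-100 mm. Origin under its centre at the underside of the three fixed rubber feet, z up; deck top 50 mm above. The foot at (-58, +100), robot's side, left, is adjustable. Ballast makes that corner sink while its foot is too short: the deck then tilts about the line through the two neighbouring feet, 100 mm away.
- level_knob (a joint): Turn of the wing knob over the adjustable foot (rad, 0 to 5.2), growing clockwise seen from above. Each rad moves the foot 3.0 mm down; the knob keeps its height on the deck and stays where it is left (friction 0.1 N m). It starts at 0 to 0.6; 1.5 to 3.5 rad more are needed, differing each time with the plate under the foot. Turned too far, the corner stands too high.
- knob_grip (a point): On the knob's axis, at (-58, +100, +100) mm in the stand's frame, halfway up its black upright wing (48 mm long, 14 mm thick, 28 mm high: pinch it across the 14 mm from above). The point's x axis runs along the wing, z up. Below the wing are a round flange 32 mm across and a brass boss, 37 mm high together.
- deck_at_knob (a point): Point of the deck's top face on the knob's axis, over the adjustable foot, 50 mm above the bench top when the stand is level.
- deck_opposite (a point): Point of the deck's top face over the diagonally opposite fixed foot, at (+58, -100, +50) mm in the stand's frame.
- level_foot: Adjustable steel foot, a disc 32 mm across with a stem; origin at the centre of its underside.
- wear_plate: Steel plate 90 by 90 mm screwed to the bench under the adjustable foot; origin at the centre of its top, 1 to 4 mm above the bench top.
- stone: Loose sharpening stone, 100 mm (x) by 55 mm (y) by 28 mm, grey below and brick red above, about 0.34 kg; origin at the centre of its underside, z up. It starts on the right part of the deck (stand's -y), its long side roughly along the stand's x.
- pocket (a point): Centre of the floor of the shallow pocket in the deck, at (+18, +38, +43) mm in the stand's frame. The pocket is 106 mm (stand's x) by 61 mm (stand's y) and 7 mm deep, with a dark lining; the seated stone has 3 mm of play all round and stands 21 mm proud of the deck.
- screw_jar: Bystander: glass jar with white lid, 70 mm across, 100 mm high, left of the stand; origin under its centre.
- wedge: Bystander: wooden wedge, 32 x 120 x 26 mm, lying left of the stand.
- offcut_a: Bystander: pale wood offcut, 45 x 90 x 22 mm, lying right of the stand.
Mind the look-alikes: they are no part of the job. Leave any purple look-alike of the stone alone.

How it is judged:
On the way, in this order (a step that is already met when the one before it is completed fails the run):
1. the stand, untouched by the fingers, rests level (within 0.015 rad) and still on its feet, the adjustable foot carrying load (angle between stand's own z axis and vertical below 0.015 rad and contact force between level_foot and wear_plate above 0.4 N and contact force between the fingers and stand below 0.1 N and contact force between the fingers and stone below 0.1 N and angular speed of stand below 0.03 rad/s), for 0.3 s.
2. the stone lies in the pocket (z of stone in the frame of pocket below 0.003 m and horizontal distance between stone and pocket below 0.008 m and angle between the z axis of stone and the z axis of stand, either way round below 0.03 rad), for 0.2 s.
At the end, for the whole second after the job is handed in: The stand rests level within 0.015 rad with its adjustable foot carrying at least 0.4 N on the steel plate, and the stone lies flat in the pocket (underside within 3 mm of the pocket floor, centre within 8 mm of the pocket's, parallel to the deck within 0.03 rad), everything at rest (all of step 2 and angle between stand's own z axis and vertical below 0.015 rad and contact force between level_foot and wear_plate above 0.4 N and linear speed of stone below 0.02 m/s and angular speed of stand below 0.03 rad/s); the robot touches nothing.
It fails at once if the stone is lifted off the deck (its origin more than 15 mm above the deck's top) (z of stone in the frame of pocket above 0.022 m).
It fails at once if the stand is shifted by more than 40 mm (distance of stand from where it was at the start of the episode above 0.04 m).
It fails at once if the jar, the wedge or the wood offcut is moved by more than 30 mm (distance of any of screw_jar, wedge, offcut_a from where it was at the start of the episode above 0.03 m).
It also fails if it takes over 64 s, if anything falls off the work surface, if the arm or the gripper's body presses on something with over 40 N, if the wrist force passes 120 N, or if a joint passes its speed limit or range.

## Robot

A 6-joint arm with a two-finger parallel gripper is mounted at the origin on a cart in front of the work surface, level with it; the furniture and walls round the work are solid. World frame = base frame: x ahead of the robot, y to its left, z up, the work surface at z = 0. Lengths are in m, angles in rad, forces in N, time in s.
With the tool pointing down it reaches from about 0.35 to 0.925 m from the base axis. Payload 6.4 kg.
Tool frame: the origin (TCP) lies at the very end of the fingers, on their centre line; the grasp point (between the pads) lies 19 mm behind it (arm.hold_point_z is the distance from the TCP to the grasp point, in m); z points along the fingers, y is the line along which they close (so a half turn about z gives the same grasp; the last joint's range is limited). The gripper opens to 94 mm and grips with 3 to 60 N. Pads are 16 mm wide; open, the fingers measure 119 mm over their backs; the gripper's body (75 mm by 177 mm) begins 78 mm behind the grasp point.
Start: joints at [-1.484, 0.245, 1.558, -0, 1.339, -0.174], TCP at [0.168, -0.628, 0.205] pointing down, gripper open.
Joint ranges: [-3.13, 3.13], [-1.02, 2.26], [0.13, 2.54], [-0.95, 4.09], [0.21, 2.88], [-2.74, 2.74]. Speed limits (rad/s): [2.57, 2.57, 3.14, 3.14, 3.14, 3.14].

## Interface

Orientations are given as [roll, pitch, yaw] about the fixed x, y, z axes, in that order (R = Rz(yaw) Ry(pitch) Rx(roll)).
In Python, from rig import arm gives the robot as it stands.
- The arm moves only by the tool carry_out, never from a script. Its argument "steps" is a list of rows, each a list of 3 entries, a list of its own where there are three numbers: the closure, from 0 (fully open) to 1 (shut), then the shift along the tool's x, y, z in m, then the turn, a rotation vector about the tool's x, y, z in rad. In form: [[claw, [tx, ty, tz], [wx, wy, wz]], ...]. A call has 1 to 12 rows; each row shifts and turns the commanded pose from where the row before left it, along the tool's axes as they then stand; what a row does not reach is not made up. A row lasts 1/12 s, in which the tool goes at most 41.7 mm and 7.16 degrees, less where a joint would pass 70% of its speed; a pose out of reach is approached as far as the arm can. A call is refused whole if a number of a shift passes 0.0417 or a number of a turn 0.125, either way. A call with a gripper value outside its range is refused whole. The fingers move at their own pace and stop on an object; "newtons" is the grip in N (left out, the last holds). Time passes only in rows, so rows that do not move let the fingers close. It gives the time, the measured TCP pose, the force, the opening and the grip force at its end, in the units of the state.
- arm.observe(): the state, without advancing time (a new reading comes with each control period).
- arm.get_image(name): name is "scene" or "top"; returns the picture (400x640x3 uint8, blue, green, red); there is no depth.
- arm.camera_params(name): a dict with "fx", "fy", "cx", "cy" (pixels), "R" (3x3) and "t" (3): a world point X has camera coordinates R X + t. Camera axes: x right, y down, z forward; pixel columns grow to the right and rows downward; lengths in m; the calibration is good to about 2 mm. A picture is of the moment at which its call begins. camera_params takes no time and is no camera call.
- arm.job_done(): hands the job in; it is judged then, once.
Trained networks look in the newest picture that a camera, given by its name, has taken for a name from the list of things; names that differ only in an ending like _2 or _b are one class to them, and where a whole thing is asked for, a point or a joint stands for the part that bears it (a point fixed in the world has none). Each returns a list of dicts, best first, with "score" (0 to 1); they miss things now and then, are a little off and sometimes report something else, mostly with a low value. They report only what shows in the picture. A call takes as long as a camera call. They do not tell look-alikes from the thing itself.
- arm.look_for(target, camera): "bbox" ([centre column, centre row, width, height] in pixels, round what is visible of it).
- arm.silhouettes(target, camera): "pixels" (400x640 bool, what is visible of it) and "bbox" ([centre column, centre row, width, height] in pixels, round what is visible of it).
- arm.landmark_of(target, camera): "xy" ([column, row] in pixels: a listed point, or the origin of a listed thing).
The state is a dict: "time_s": time; "q": joint angles; "qvel": joint speeds; "joint_torque": joint torques, N m; "ee_pos": TCP position; "tool_rot": TCP orientation; "wrist_force": force on the tool from outside, world axes, zero at the start; "moment": the same for the moment, N m; "gripper_width": finger opening in m; "finger_force": force on a finger pad.
Only numpy, scipy, OpenCV 4.12 (cv2) and the standard library are available. Lean on these libraries where they do the work, as an engineer would, in place of code of your own. Each camera call takes 0.05 s, during which the arm holds its last target. There are 200 camera calls.

## Working session

There is one attempt and no reset: what is moved stays moved. The work goes in short steps, Python scripts to look and compute and a tool call to move; the robot and the scene stay as the last step left them, time stands still between calls to the robot, and variables do not carry over. Pictures are saved under pics/ and viewed, at most 10 in all, crops included, and the job is handed in when it is done.

Besides the shell and the picture viewer there is one more tool, called as name(argument=value, ...), one argument or row to a line, values as JSON. carry_out: Moves the arm, as the interface text tells. Its arguments: {"type":"object","properties":{"steps":{"type":"array"},"newtons":{"type":"number"}},"required":["steps"]}

```bash
mkdir -p pics; ls
cat > h.py <<'E'
import numpy as np,cv2
from rig import arm
def ray(cam,uv,z):
    p=arm.camera_params(cam);R=np.array(p['R']);t=np.array(p['t'])
    d=R.T@np.array([(uv[0]-p['cx'])/p['fx'],(uv[1]-p['cy'])/p['fy'],1]);c=-R.T@t
    return c+d*(z-c[2])/d[2]
def proj(cam,X):
    p=arm.camera_params(cam);c=np.array(p['R'])@np.array(X)+p['t']
    return np.array([p['fx']*c[0]/c[2]+p['cx'],p['fy']*c[1]/c[2]+p['cy']])
E
python3 - <<'E'
from h import *
np.set_printoptions(precision=4,suppress=True)
for c in('top','scene'):
    cv2.imwrite(f'pics/{c}0.png',arm.get_image(c))
    p=arm.camera_params(c);print(c,-np.array(p['R']).T@p['t'],p['fx'])
    for n,z in(('knob_grip',.1),('deck_at_knob',.05),('deck_opposite',.05),('pocket',.043),('stone',.05),('stand',0),('screw_jar',0),('wedge',0),('offcut_a',0),('wear_plate',.003)):
        for r in arm.landmark_of(n,c)[:3]: print(n,np.round(r['score'],2),np.round(r['xy'],1),ray(c,r['xy'],z))
print(arm.observe())
E
```

```text
pics
top [ 0.4759 -0.172   1.4528] 517.691592816878
knob_grip 0.5 [300.2 239.1] [ 0.4651 -0.1094  0.1   ]
deck_at_knob 0.71 [303.6 236.3] [ 0.4723 -0.1162  0.05  ]
deck_opposite 0.7 [369.6 181.2] [ 0.6233 -0.2944  0.05  ]
pocket 0.55 [321.2 203.5] [ 0.562  -0.1631  0.043 ]
stone 0.72 [355.9 198.8] [ 0.575  -0.2573  0.05  ]
stone 0.57 [248.9 223.8] [0.5051 0.0323 0.05  ]
stand 0.93 [334.7 207.9] [ 0.5525 -0.2009  0.    ]
screw_jar 0.78 [194.6 209.9] [0.5441 0.193  0.    ]
wedge 0.91 [175.1 240.3] [0.4584 0.2458 0.    ]
offcut_a 0.62 [458.1 232.8] [ 0.4851 -0.5466  0.    ]
wear_plate 0.6 [301.2 236.8] [ 0.4708 -0.1076  0.003 ]
wear_plate 0.2 [335.6 209.5] [ 0.5478 -0.2033  0.003 ]
scene [-0.7274 -0.9435  0.7906] 503.80980249946725
knob_grip 0.73 [290.1 193.9] [ 0.4762 -0.113   0.1   ]
deck_at_knob 0.68 [292.8 214. ] [ 0.4436 -0.1431  0.05  ]
deck_opposite 0.77 [359.3 203.9] [ 0.6128 -0.2934  0.05  ]
pocket 0.57 [316.5 204.7] [ 0.5494 -0.167   0.043 ]
stone 0.66 [346.8 206.8] [ 0.5736 -0.2677  0.05  ]
stone 0.63 [260.7 208.5] [ 0.4237 -0.0317  0.05  ]
stand 0.84 [327.  218.8] [ 0.5507 -0.2064  0.    ]
stand 0.26 [209.2 201.3] [0.4553 0.2235 0.    ]
screw_jar 0.63 [232.2 194. ] [0.5437 0.1915 0.    ]
wedge 0.73 [209.9 200.3] [0.4627 0.2269 0.    ]
offcut_a 0.84 [410.6 255.8] [ 0.475  -0.5301  0.    ]
wear_plate 0.56 [291.5 223.6] [ 0.4596 -0.1258  0.003 ]
{'time_s': 1.1, 'q': array([-1.4841,  0.2451,  1.5578,  0.    ,  1.3387, -0.1741]), 'qvel': array([ 0.0003, -0.0004, -0.0002, -0.0014,  0.0001, -0.0004]), 'joint_torque': array([  0.0023, -41.5836, -31.4875,   0.0685,   0.0288,  -0.    ]), 'ee_pos': array([ 0.1676, -0.628 ,  0.2055]), 'tool_rot': array([3.1415, 0.    , 0.2608]), 'wrist_force': array([-0.0927, -0.2477, -0.9077]), 'moment': array([-0.0295,  0.0045,  0.0204]), 'finger_force': 0.0, 'gripper_width': 0.09404025132206614}
```

Run:
```python
import cv2
a=cv2.imread('pics/top0.png')[140:290,230:430];cv2.imwrite('pics/tc.png',cv2.resize(a,None,fx=4,fy=4,interpolation=2))
a=cv2.imread('pics/scene0.png')[150:260,220:420];cv2.imwrite('pics/sc.png',cv2.resize(a,None,fx=4,fy=4,interpolation=2))
```

```text
(no output)
```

View pics/tc.png

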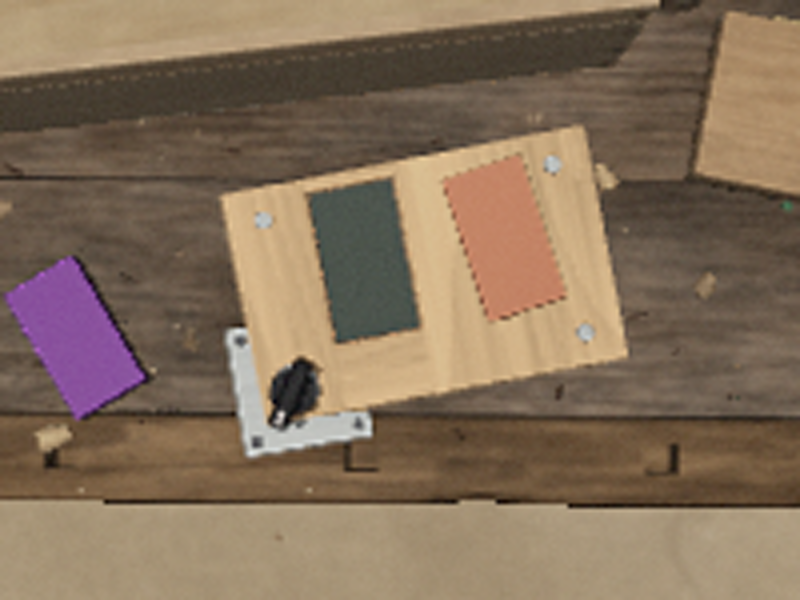

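View pics/sc.png

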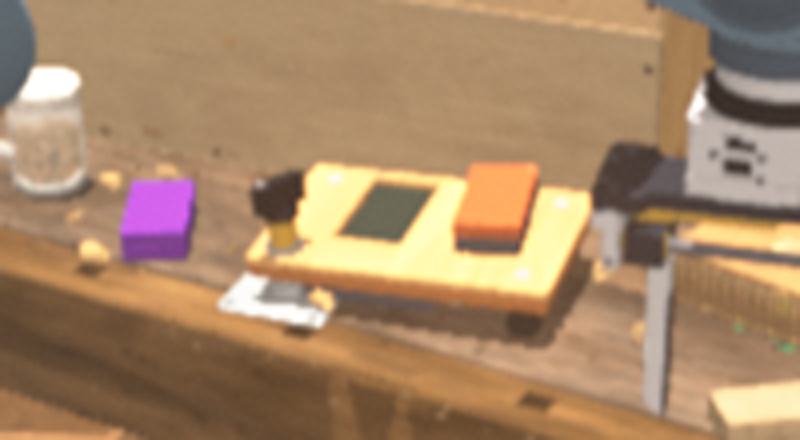

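The top view shows the deck (crop corners 220,197 / 582,126 / 628,354), the pocket at about (365,260), the brick-red stone at (505,238), and the wing from (305,362) to (278,420). The purple block at (77,337) is the look-alike. Next I'll fit the stand pose and tilt.

```bash
cat >> h.py <<'E'
from scipy.optimize import least_squares
from scipy.spatial.transform import Rotation as Ro
A=np.array([.058,.1,0]);L=np.array([.116,.2,0])/np.hypot(.116,.2)
def S(P,p): # stand->world; p=x,y,yaw,tilt (tilt>0: adjustable corner low)
    X=A+Ro.from_rotvec(-L*p[3]).apply(np.array(P,float)-A)
    return Ro.from_euler('z',p[2]).apply(X)+[p[0],p[1],0]
E
python3 - <<'E'
from h import *
np.set_printoptions(precision=4,suppress=True)
T=[(220,197,80,125),(582,126,80,-125),(628,354,-80,-125),(263,219,58,100),(553,164,58,-100),(586,331,-58,-100),(308,193,71,68.5),(394,179,71,7.5),(421,326,-35,7.5),(336,343,-35,68.5)]
C=[(318,163,80,125),(592,190,80,-125),(545,297,-80,-125),(250,258,-80,125),(334,178,58,100),(560,202,58,-100),(522,272,-58,-100),(378,182,71,68.5),(436,186,71,7.5),(400,241,-35,7.5),(345,233,-35,68.5)]
ob=[('top',(u+.5)/4-.5+230,(v+.5)/4-.5+140,x/1e3,y/1e3) for u,v,x,y in T]+[('scene',(u+.5)/4-.5+220,(v+.5)/4-.5+150,x/1e3,y/1e3) for u,v,x,y in C]
print('check z dir',S([-.058,.1,0],[0,0,0,.1]))
def f(p):
    o={'top':p[4:6],'scene':p[6:8]}
    r=[proj(c,S([x,y,.05],p))+o[c]-[u,v] for c,u,v,x,y in ob]
    return np.r_[np.ravel(r)/.5,p[4:]/.7]
for s in (1,1e-3):
    g=lambda p:f(np.r_[p[:4],p[4:]*s])
    q=least_squares(g,[.55,-.2,.19,.05]+[0]*4);print(q.x,q.cost,np.sqrt(np.diag(np.linalg.inv(q.jac.T@q.jac)))[:4])
p=q.x
print(np.round(f(np.r_[p[:4],0,0,0,0])[:-4].reshape(-1,2)*.5,1).tolist())
print('knob',S([-.058,.1,.1],p),S([-.058,.1,.1],np.r_[p[:3],0]),'pocket',S([.018,.038,.043],np.r_[p[:3],0]))
print('knobpx',proj('top',S([-.058,.1,.1],p)),proj('scene',S([-.058,.1,.1],p)))
for a,b in (((305,362),(278,420)),):
    w=[ray('top',((u+.5)/4-.5+230,(v+.5)/4-.5+140),.11) for u,v in(a,b)];print('wing',w,np.arctan2(*(w[0]-w[1])[1::-1]))
for uv in((445,180),(522,153),(566,295),(492,321)): print('stone top corner',ray('top',((uv[0]+.5)/4-.5+230,(uv[1]+.5)/4-.5+140),.078))
for n in('knob_grip',):
  s=arm.silhouettes(n,'top')[0];ys,xs=np.nonzero(s['pixels']);print(len(xs),xs.mean(),ys.mean())
E
```

```text
check z dir [-0.0576  0.0997 -0.01  ]
[ 0.5535 -0.2037  0.2021  0.0852  0.0841  0.4776  0.0911  0.4598] 57.69493088830335 [0.0018 0.0016 0.0033 0.0083]Traceback (most recent call last):
  File "<stdin>", line 13, in <module>
    return func(*args, **kwargs)
    result = trf(vector_fun.fun, vector_fun.jac, x0, f0, J0, lb, ub, ftol, xtol,
                 gtol, max_nfev, x_scale, loss_function, tr_solver,
                 tr_options.copy(), verbose, callback=callback_wrapped)
    return trf_no_bounds(
        fun, jac, x0, f0, J0, ftol, xtol, gtol, max_nfev, x_scale,
        loss_function, tr_solver, tr_options, verbose, callback=callback)
    J = jac(x)
    self._update_jac()
    ~~~~~~~~~~~~~~~~^^
    self.J = self.jac_wrapped(xp_copy(self.x), f0=self.f)
             ~~~~~~~~~~~~~~~~^^^^^^^^^^^^^^^^^^^^^^^^^^^^
    J, dct = approx_derivative(
             ~~~~~~~~~~~~~~~~~^
        self.fun,
        ^^^^^^^^^
    ...<2 lines>...
        **self.finite_diff_options,
        ^^^^^^^^^^^^^^^^^^^^^^^^^^^
    )
    ^
    J, _nfev = _dense_difference(fun_wrapped, x0, f0, h,
               ~~~~~~~~~~~~~~~~~^^^^^^^^^^^^^^^^^^^^^^^^
                             use_one_sided, method,
                             ^^^^^^^^^^^^^^^^^^^^^^
                             mf)
                             ^^^
    df = [f_eval - f0 for f_eval in f_evals]
                                    ^^^^^^^
    f = np.atleast_1d(self.fun(x, *self.args, **self.kwargs))
                      ~~~~~~~~^^^^^^^^^^^^^^^^^^^^^^^^^^^^^^
    return np.atleast_1d(self.fun(x))
                         ~~~~~~~~^^^
    return self.f(x, *self.args, **self.kwargs)
           ~~~~~~^^^^^^^^^^^^^^^^^^^^^^^^^^^^^^
  File "<stdin>", line 12, in <lambda>
  File "<stdin>", line 9, in f
  File "h.py", line 8, in proj
    p=arm.camera_params(cam);c=np.array(p['R'])@np.array(X)+p['t']
ValueError: time passes only in moves, steps and waits
```

```bash
python3 - <<'E'
s=open('h.py').read().replace("from rig import arm\n","from rig import arm\nCP={c:arm.camera_params(c) for c in('top','scene')}\n",1).replace("p=arm.camera_params(cam)","p=CP[cam]")
open('h.py','w').write(s)
E
python3 - <<'E'
from h import *
np.set_printoptions(precision=4,suppress=True)
p=np.array([.5535,-.2037,.2021,.0852])
print('knob',S([-.058,.1,.1],p),S([-.058,.1,.1],np.r_[p[:3],0]),'pocket',S([.018,.038,.043],np.r_[p[:3],0]))
print('knobpx',proj('top',S([-.058,.1,.1],p)),proj('scene',S([-.058,.1,.1],p)))
for a,b in (((305,362),(278,420)),):
    w=[ray('top',((u+.5)/4-.5+230,(v+.5)/4-.5+140),.108) for u,v in(a,b)];print('wing',w,np.arctan2(*(w[0]-w[1])[1::-1]))
for uv in((445,180),(522,153),(566,295),(492,321)): print('stone top corner',ray('top',((uv[0]+.5)/4-.5+230,(uv[1]+.5)/4-.5+140),.078))
t=arm.get_image('top')
s=arm.silhouettes('knob_grip','top')[0];m=s['pixels'];ys,xs=np.nonzero(m);print(len(xs),xs.mean(),ys.mean())
c=t[215:260,280:325];cv2.imwrite('pics/knob.png',cv2.resize(c,None,fx=12,fy=12,interpolation=2))
E
```

```text
knob [ 0.4689 -0.1148  0.0911] [ 0.4766 -0.1174  0.1   ] pocket [ 0.5635 -0.1629  0.043 ]
knobpx [302.4229 237.654 ] [289.3876 197.38  ]
wing [array([ 0.4885, -0.1243,  0.108 ]), array([ 0.4509, -0.1071,  0.108 ])] -0.42738864100435464
stone top corner [ 0.6106 -0.2154  0.078 ]
stone top corner [ 0.6291 -0.2667  0.078 ]
stone top corner [ 0.5345 -0.2961  0.078 ]
stone top corner [ 0.5169 -0.2471  0.078 ]
172 302.6744186046512 237.83139534883722
```

View pics/knob.png

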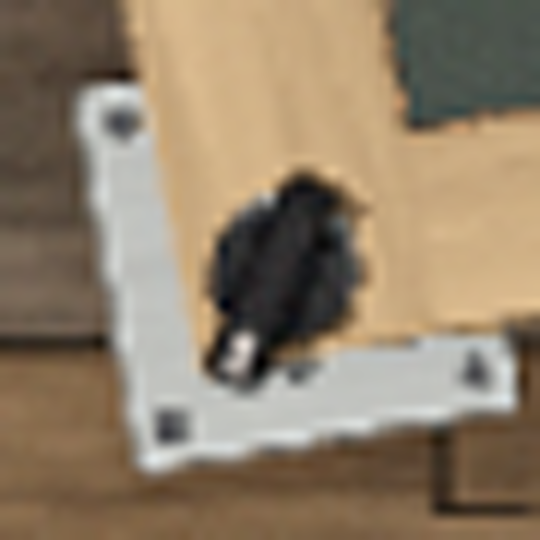

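carry_out(
  steps=[
    [0,[0.0282,-0.0279,0],[0,0,0]],
    [0,[0.0282,-0.0279,0],[0,0,0]],
    [0,[0.0282,-0.0279,0],[0,0,0]],
    [0,[0.0282,-0.0279,0],[0,0,0]],
    [0,[0.0282,-0.0279,0],[0,0,0]],
    [0,[0.0282,-0.0279,0],[0,0,0]],
    [0,[0.0282,-0.0279,0],[0,0,0]],
    [0,[0.0282,-0.0279,0],[0,0,0]],
    [0,[0.0282,-0.0279,0],[0,0,0]],
    [0,[0.0282,-0.0279,0],[0,0,0]],
    [0,[0.0282,-0.0279,0],[0,0,0]],
    [0,[0.0282,-0.0279,0],[0,0,0]],
  ],
)

```text
time_s: 2.2
ee_pos: [0.4089, -0.2156, 0.2058]
tool_rot: [3.141, -0.001, 0.261]
wrist_force: [0.5, -0.4, 0.2]
gripper_width: 0.0944
finger_force: 0.0
```

carry_out(
  steps=[
    [0,[0.0282,-0.0279,0],[0,0,-0.12]],
    [0,[0.0245,-0.0312,0],[0,0,-0.12]],
    [0,[0.0206,-0.034,0],[0,0,-0.12]],
    [0,[0,0,0],[0,0,-0.12]],
    [0,[0,0,0],[0,0,-0.12]],
    [0,[0,0,0],[0,0,-0.12]],
    [0,[0,0,0],[0,0,-0.12]],
    [0,[0,0,0],[0,0,-0.12]],
    [0,[0,0,0],[0,0,-0.12]],
    [0,[0,0,0],[0,0,-0.12]],
    [0,[0,0,0],[0,0,-0.12]],
    [0,[0,0,0],[0,0,-0.12]],
  ],
)

```text
time_s: 3.2
ee_pos: [0.4412, -0.1053, 0.2056]
tool_rot: [3.141, 0.0, 1.707]
wrist_force: [-0.3, 0.3, 0.3]
gripper_width: 0.0937
finger_force: 0.0
```

carry_out(
  steps=[
    [0,[0,0,0],[0,0,-0.12]],
    [0,[0,0,0],[0,0,-0.12]],
    [0,[0,0,0],[0,0,-0.12]],
    [0,[0,0,0],[0,0,-0.12]],
    [0,[0,0,0],[0,0,-0.12]],
    [0,[0,0,0],[0,0,-0.12]],
    [0,[0,0,0],[0,0,-0.12]],
    [0,[0,0,0],[0,0,-0.12]],
    [0,[0,0,0],[0,0,-0.12]],
    [0,[0,0,0],[0,0,0]],
    [0,[0,0,0],[0,0,0]],
  ],
)

```text
time_s: 4.12
ee_pos: [0.4412, -0.1053, 0.2056]
tool_rot: [3.142, 0.0, 2.778]
wrist_force: [0.2, 0.8, 0.6]
gripper_width: 0.0937
finger_force: 0.0
```

carry_out(
  steps=[
    [0,[-0.0284,0.0011,0],[0,0,0]],
    [0,[0,0,0.03],[0,0,0]],
    [0,[0,0,0.03],[0,0,0]],
    [0,[0,0,0.03],[0,0,0]],
    [0,[0,0,0.028],[0,0,0]],
    [0,[0,0,0],[0,0,0]],
    [0.4,[0,0,0],[0,0,0]],
    [0.4,[0,0,0],[0,0,0]],
    [0.4,[0,0,0],[0,0,0]],
  ],
  newtons=10,
)

```text
time_s: 4.87
ee_pos: [0.4698, -0.1151, 0.0898]
tool_rot: [-3.141, 0.004, 2.78]
wrist_force: [0.2, -0.4, -0.1]
gripper_width: 0.077
finger_force: 0.0
```

Run:
```python
from h import *
o=arm.observe();print(o['q'],o['ee_pos'],o['gripper_width'])
t=arm.get_image('top')[205:265,270:340];s=arm.get_image('scene')[165:235,255:325]
z=lambda a:cv2.resize(a,(400,400),interpolation=2)
cv2.imwrite('pics/g1.png',np.hstack([z(t),z(s)]))
```

```text
[-4.75192803e-01 -8.05182642e-03  2.06314003e+00  8.41223426e-06
  1.08226730e+00 -1.68451984e+00] [ 0.46977675 -0.11507525  0.08984366] 0.07702843322247968
```

View pics/g1.png

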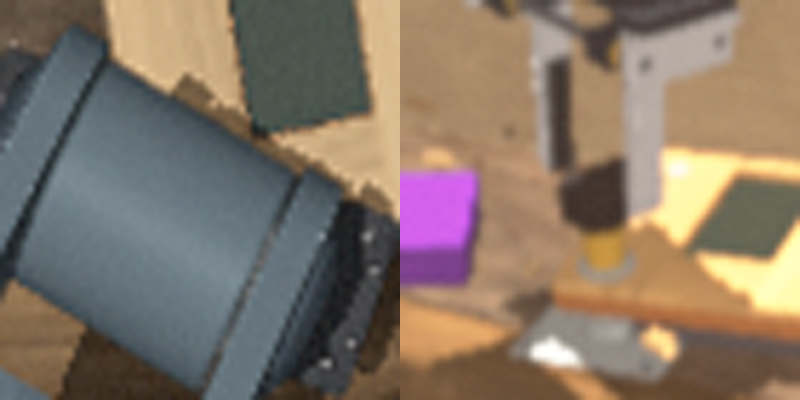

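carry_out(
  steps=[
    [1,[0,0,0],[0,0,0]],
    [1,[0,0,0],[0,0,0]],
    [1,[0,0,0],[0,0,0]],
    [1,[0,0,0],[0,0,0]],
    [1,[0,0,0],[0,0,0]],
    [1,[0,0,0],[0,0,0]],
    [1,[0,0,0],[0,0,0]],
  ],
  newtons=30,
)

```text
time_s: 5.55
ee_pos: [0.4681, -0.1143, 0.0874]
tool_rot: [3.142, -0.0, 2.781]
wrist_force: [1.2, 0.4, 0.3]
gripper_width: 0.0225
finger_force: 0.0
```

carry_out(
  steps=[
    [1,[-0.00036,0,-0.0003],[0,0,0.12]],
    [1,[-0.00036,6e-05,-0.00036],[0,0,0.12]],
    [1,[-0.00035,0.0001,-0.00036],[0,0,0.12]],
    [1,[-0.00033,0.00014,-0.00036],[0,0,0.12]],
  ],
)

```text
time_s: 5.88
ee_pos: [0.4693, -0.1147, 0.0888]
tool_rot: [-3.141, -0.001, 2.295]
wrist_force: [-1.5, -1.2, 0.6]
gripper_width: 0.0135
finger_force: 29.9
```

Run:
```python
from rig import arm
o=arm.observe();print(o['q'],o['wrist_force'],o['moment'],o['finger_force'])
```

```text
[-4.74911113e-01 -4.36914027e-03  2.06161312e+00 -2.93353937e-04
  1.08521015e+00 -1.19928184e+00] [-1.53241543 -1.22096496  0.61749294] [0.10357498 0.01760992 0.17565306] 29.880249202251434
```

carry_out(
  steps=[
    [1,[-0.0003,0.00018,-0.00036],[0,0,0.12]],
    [1,[-0.0003,0.0002,-0.00036],[0,0,0.12]],
    [1,[-0.00026,0.00025,-0.00036],[0,0,0.12]],
    [1,[-0.00023,0.00028,-0.00036],[0,0,0.12]],
    [1,[-0.00019,0.0003,-0.00036],[0,0,0.12]],
    [1,[-0.00016,0.00032,-0.00036],[0,0,0.12]],
    [1,[-0.00012,0.00034,-0.00036],[0,0,0.12]],
    [1,[-8e-05,0.00035,-0.00036],[0,0,0.12]],
    [1,[-3e-05,0.00036,-0.00036],[0,0,0.12]],
    [1,[1e-05,0.00036,-0.00036],[0,0,0.12]],
    [1,[6e-05,0.00035,-0.00036],[0,0,0.12]],
    [1,[0.0001,0.00035,-0.00036],[0,0,0.12]],
  ],
)

```text
time_s: 6.88
ee_pos: [0.473, -0.1163, 0.093]
tool_rot: [-3.141, 0.001, 0.855]
wrist_force: [-4.0, -0.0, 1.8]
gripper_width: 0.0136
finger_force: 29.9
```

```bash
cat > tr.py <<'E'
from h import *
# drop/tilt tracking: shift of fixed-foot screws and deck patches against the reference picture pics/scene0.png
import sys
ref={c:cv2.imread(f'pics/{c}0.png') for c in('top','scene')}
p0=[.5535,-.2037,.2021,.0852]
def track(save=None):
    out=[];
    for c in('top','scene'):
        im=arm.get_image(c)
        if save: cv2.imwrite(f'pics/{save}_{c}.png',im)
        for P in((.058,-.1),(-.058,-.1),(.058,.1),(.07,.04),(-.035,.04),(.018,.0075),(-.08,-.02),(-.08,-.06)):
            u=proj(c,S([*P,.05],p0));h=9
            t=cv2.getRectSubPix(ref[c],(2*h+1,2*h+1),tuple(map(float,u)))
            w=np.eye(2,3,dtype=np.float32)
            big=cv2.getRectSubPix(im,(4*h+1,4*h+1),tuple(map(float,u)));w[:,2]=h
            try: cc,w=cv2.findTransformECC(cv2.cvtColor(t,6),cv2.cvtColor(big,6),w,cv2.MOTION_TRANSLATION,(3,100,1e-5),None,3)
            except cv2.error: continue
            if cc>.9: out.append((c,P,u,w[:,2]-h,cc))
    return out
def fit(out):
    def f(p): return np.ravel([(proj(c,S([*P,.05],p))-proj(c,S([*P,.05],p0))-d)/.15 for c,P,u,d,cc in out])
    return least_squares(f,p0,loss='soft_l1')
if __name__=='__main__':
    np.set_printoptions(precision=4,suppress=True)
    o=track(sys.argv[1]);
    for c,P,u,d,cc in o: print(c,P,d,round(cc,3))
    q=fit(o);print('pose',q.x,q.cost,np.sqrt(np.diag(np.linalg.inv(q.jac.T@q.jac))))
    s=arm.observe();print(s['time_s'],s['wrist_force'],s['moment'],s['q'][5],s['tool_rot'])
E
python3 tr.py a
```

```text
top (0.058, -0.1) [-0.0383 -0.6462] 0.985
top (-0.058, -0.1) [-0.1113 -1.1815] 0.97
top (0.058, 0.1) [ 0.6284 -0.8524] 0.991
top (0.07, 0.04) [ 0.9772 -1.0779] 0.997
top (0.018, 0.0075) [-0.6233 -5.9945] 0.999
top (-0.08, -0.02) [ 0.6219 -0.8824] 0.994
top (-0.08, -0.06) [ 0.1085 -0.8182] 0.996
scene (0.058, -0.1) [0.8863 1.4113] 0.935
scene (-0.058, -0.1) [ 0.8646 -0.2968] 0.994
scene (0.058, 0.1) [ 0.0933 -0.0819] 0.924
scene (0.07, 0.04) [0.4908 0.4749] 0.994
scene (0.018, 0.0075) [0.5184 0.6676] 0.987
scene (-0.08, -0.02) [1.5992 0.049 ] 0.97
scene (-0.08, -0.06) [ 0.4531 -0.642 ] 0.996
pose [ 0.5531 -0.2037  0.2037  0.0256] 75.4711802665755 [0.0004 0.0004 0.0023 0.0074]
6.9833 [-4.3796 -1.8595  2.1863] [-0.3404  0.3723 -0.1056] 0.23645825236296564 [-3.1408  0.0012  0.8611]
```

carry_out(
  steps=[
    [1,[0.00014,0.00033,-0.00036],[0,0,0.12]],
    [1,[0.00018,0.00031,-0.00036],[0,0,0.12]],
    [1,[0.0002,0.0003,-0.00036],[0,0,0.12]],
    [1,[0.00025,0.00026,-0.00036],[0,0,0.12]],
    [1,[0,0,0],[0,0,0]],
    [1,[0,0,0],[0,0,0]],
  ],
)

```text
time_s: 7.48
ee_pos: [0.4742, -0.1166, 0.0943]
tool_rot: [-3.141, 0.002, 0.386]
wrist_force: [-4.8, -0.8, 1.3]
gripper_width: 0.0137
finger_force: 30.0
```

```bash
python3 tr.py b|grep -v top
```

```text
scene (0.058, -0.1) [1.0876 1.6882] 0.933
scene (-0.058, -0.1) [ 1.0372 -0.4418] 0.992
scene (0.07, 0.04) [0.5485 0.5842] 0.994
scene (0.018, 0.0075) [0.7542 0.7315] 0.973
scene (-0.08, -0.02) [3.3896 0.4547] 0.913
scene (-0.08, -0.06) [ 0.6585 -0.7738] 0.995
pose [ 0.5534 -0.2039  0.2041  0.0113] 95.63516183978662 [0.0004 0.0004 0.0026 0.007 ]
7.5833 [-5.1508 -1.2517  1.4277] [-0.2128  0.7047 -0.1028] 0.7118347161233547 [-3.1407  0.0018  0.3861]
```

carry_out(
  steps=[
    [1,[0.00027,0.00022,-0.00036],[0,0,0.12]],
    [1,[0.0003,0.0002,-0.00036],[0,0,0.12]],
    [1,[0,0,0],[0,0,0]],
    [1,[0,0,0],[0,0,0]],
  ],
)

```text
time_s: 7.92
ee_pos: [0.4747, -0.1167, 0.0949]
tool_rot: [-3.141, 0.002, 0.146]
wrist_force: [-4.7, -1.2, 1.1]
gripper_width: 0.0138
finger_force: 30.0
```

```bash
python3 tr.py c|grep -v top
```

```text
scene (0.058, -0.1) [1.1234 1.8631] 0.942
scene (-0.058, -0.1) [ 1.1979 -0.3871] 0.991
scene (0.058, 0.1) [ 0.5625 -0.2358] 0.911
scene (0.07, 0.04) [0.6042 0.6271] 0.994
scene (0.018, 0.0075) [0.7027 0.6711] 0.973
scene (-0.08, -0.02) [2.9996 0.1905] 0.919
scene (-0.08, -0.06) [ 0.7109 -0.7681] 0.993
pose [ 0.5529 -0.2041  0.2055  0.0066] 74.1969061987477 [0.0004 0.0003 0.0033 0.0074]
8.0167 [-4.8482 -1.3476  1.8779] [-0.1991  0.8164 -0.1158] 0.9520006555915852 [-3.1408  0.0024  0.1462]
```

carry_out(
  steps=[
    [1,[0.0003,0.00016,-0.00036],[0,0,0.12]],
    [1,[0.00034,0.0001,-0.00036],[0,0,0.12]],
    [1,[0,0,0],[0,0,0]],
    [1,[0,0,0],[0,0,0]],
  ],
)

```text
time_s: 8.35
ee_pos: [0.4751, -0.1167, 0.0954]
tool_rot: [-3.141, 0.003, -0.094]
wrist_force: [-5.4, -0.8, 1.2]
gripper_width: 0.0135
finger_force: 30.0
```

```bash
python3 tr.py d|grep -v top
```

```text
scene (0.058, -0.1) [1.2655 1.893 ] 0.936
scene (-0.058, -0.1) [ 1.244  -0.5005] 0.99
scene (0.058, 0.1) [ 0.7176 -0.3315] 0.939
scene (0.07, 0.04) [0.6364 0.5943] 0.994
scene (0.018, 0.0075) [0.7452 0.34  ] 0.967
scene (-0.08, -0.02) [ 1.7403 -1.122 ] 0.948
scene (-0.08, -0.06) [ 0.8277 -0.8646] 0.992
pose [ 0.5534 -0.2037  0.2049  0.0018] 72.85185344743611 [0.0004 0.0004 0.0023 0.007 ]
8.45 [-5.7987 -0.2438  0.5306] [-0.1069  0.8393 -0.0156] 1.1921467113246045 [-3.1411  0.0031 -0.0937]
```

carry_out(
  steps=[
    [1,[0.00018,5e-05,-0.0002],[0,0,0.12]],
    [1,[0,0,0],[0,0,0]],
    [1,[0,0,0],[0,0,0]],
  ],
)

```text
time_s: 8.7
ee_pos: [0.4753, -0.1167, 0.0958]
tool_rot: [-3.141, 0.003, -0.214]
wrist_force: [-5.1, -0.6, 1.7]
gripper_width: 0.0135
finger_force: 30.0
```

```bash
python3 tr.py e|grep -v top
```

```text
scene (0.058, -0.1) [1.2631 1.9313] 0.937
scene (-0.058, -0.1) [ 1.2825 -0.5543] 0.99
scene (0.058, 0.1) [ 0.8902 -0.4181] 0.952
scene (0.07, 0.04) [0.6214 0.5735] 0.994
scene (0.018, 0.0075) [0.806  0.2291] 0.961
scene (-0.08, -0.02) [ 1.5805 -1.3832] 0.964
scene (-0.08, -0.06) [ 0.9164 -0.8989] 0.993
pose [ 0.5532 -0.2041  0.2047  0.0029] 62.388038384288436 [0.0004 0.0003 0.0024 0.0072]
8.8 [-4.9295 -0.5889  2.6558] [ 0.0256  0.998  -0.1104] 1.312182244339583 [-3.1414  0.0034 -0.2136]
```

carry_out(
  steps=[
    [0,[0,0,0],[0,0,0]],
    [0,[0,0,0],[0,0,0]],
    [0,[0,0,0],[0,0,0]],
    [0,[0,0,-0.02],[0,0,0]],
    [0,[0,0,-0.04],[0,0,0]],
    [0,[0,0,-0.04],[0,0,0]],
    [0,[0,-0.04,-0.02],[0,0,0]],
    [0,[0,-0.041,0],[0,0,0]],
    [0,[0,-0.041,0],[0,0,0]],
    [0,[0,-0.041,0],[0,0,0]],
    [0,[0,-0.041,0],[0,0,0]],
    [0,[0,-0.041,0],[0,0,0]],
  ],
)

```text
time_s: 9.8
ee_pos: [0.5296, 0.1217, 0.2153]
tool_rot: [-3.141, -0.002, -0.217]
wrist_force: [0.6, -0.8, -0.3]
gripper_width: 0.0903
finger_force: 0.0
```

```bash
python3 tr.py f|grep -v top
python3 - <<'E'
import cv2,numpy as np
a=cv2.imread('pics/f_top.png')[165:255,280:400];b=cv2.imread('pics/f_scene.png')[180:240,275:375]
z=lambda a,k:cv2.resize(a,None,fx=k,fy=k,interpolation=2)
cv2.imwrite('pics/ft.png',z(a,6));cv2.imwrite('pics/fs.png',z(b,8))
E
```

```text
scene (0.058, -0.1) [1.2958 1.9195] 0.94
scene (-0.058, -0.1) [ 1.3076 -0.4743] 0.991
scene (0.058, 0.1) [ 1.0432 -0.2988] 0.977
scene (0.07, 0.04) [0.6566 0.5527] 0.994
scene (-0.035, 0.04) [ 1.6732 -1.6837] 0.989
scene (0.018, 0.0075) [0.8164 0.2415] 0.962
scene (-0.08, -0.02) [ 0.9806 -1.2863] 0.991
scene (-0.08, -0.06) [ 0.8496 -0.849 ] 0.993
pose [ 0.5533 -0.2035  0.1998  0.0023] 51.32046837868131 [0.0003 0.0003 0.0024 0.0057]
9.9 [-1.0006 -1.0676  1.1873] [0.0013 0.0107 0.031 ] 1.8024447171267703 [-3.1397 -0.0007 -0.2108]
```

View pics/fs.png

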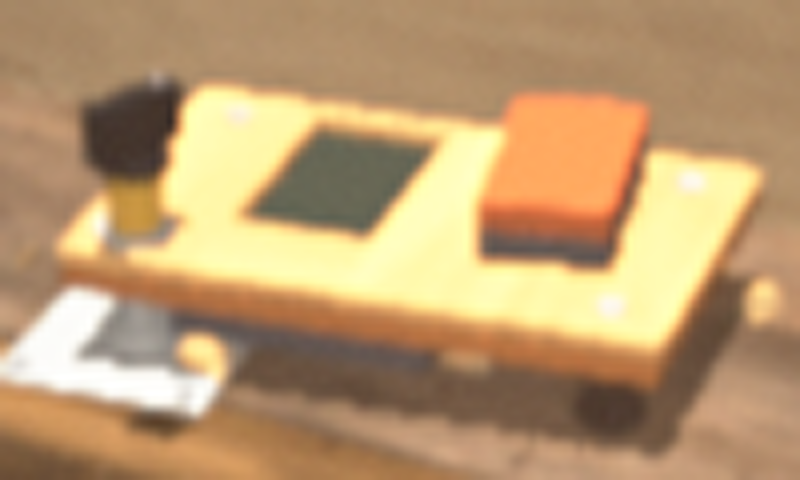

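View pics/ft.png

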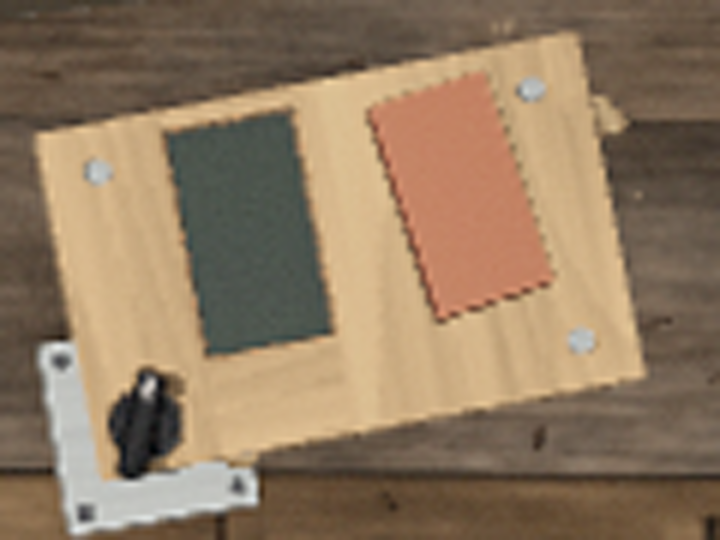

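```bash
cat > fin.py <<'E'
from h import *
np.set_printoptions(precision=4,suppress=True)
def mk(L,k,c0): return [((u+.5)/k-.5+c0[0],(v+.5)/k-.5+c0[1],x/1e3,y/1e3) for u,v,x,y in L]
T0=mk([(220,197,80,125),(582,126,80,-125),(628,354,-80,-125),(263,219,58,100),(553,164,58,-100),(586,331,-58,-100),(308,193,71,68.5),(394,179,71,7.5),(421,326,-35,7.5),(336,343,-35,68.5)],4,(230,140))
C0=mk([(318,163,80,125),(592,190,80,-125),(545,297,-80,-125),(250,258,-80,125),(334,178,58,100),(560,202,58,-100),(522,272,-58,-100),(378,182,71,68.5),(436,186,71,7.5),(400,241,-35,7.5),(345,233,-35,68.5)],4,(220,150))
T1=mk([(36,132,80,125),(578,34,80,-125),(645,375,-80,-125),(103,478,-80,125),(98,172,58,100),(531,88,58,-100),(581,341,-58,-100),(165,131,71,68.5),(293,109,71,7.5),(332,332,-35,7.5),(206,354,-35,68.5)],6,(280,165))
C1=mk([(188,86,80,125),(765,168,80,-125),(660,358,-80,-125),(60,248,-80,125),(238,112,58,100),(690,180,58,-100),(610,303,-58,-100),(325,125,71,68.5),(440,140,71,7.5),(365,235,-35,7.5),(248,217,-35,68.5)],8,(275,180))
M=np.array([-L[1],L[0],0])
def S2(P,p):
    X=Ro.from_rotvec(-L*p[3]+M*p[4]).apply(np.array(P,float)); return Ro.from_euler('z',p[2]).apply(X)+[p[0],p[1],0]
def f(p):
    a=p[:5];b=p[5:10];o={'top':p[10:12],'scene':p[12:14]}
    r=[proj(c,S2([x,y,.05],q))+o[c]-[u,v] for q,c,D in((a,'top',T0),(a,'scene',C0),(b,'top',T1),(b,'scene',C1)) for u,v,x,y in D]
    return np.r_[np.ravel(r)/.4,p[10:]/.7,a[4]/.001]
q=least_squares(f,[.55,-.2,.2,.05,0]*2+[0]*4,loss='soft_l1')
sd=np.sqrt(np.diag(np.linalg.inv(q.jac.T@q.jac)))
print(q.x[:5],q.x[5:10],q.x[10:],sd[[3,8,9]],q.cost)
E
python3 fin.py
```

```text
[ 0.553  -0.2039  0.2006  0.0899 -0.    ] [ 0.5525 -0.204   0.1952 -0.0022  0.0008] [-0.0166  0.1661 -0.0343  0.2957] [0.0093 0.0091 0.0082] 71.47491141853916
```

The stand is level (fitted tilt −0.002 and 0.001 rad, with the tilt no longer changing as I turned). The stone's top corners in the last top crop are (368,108), (485,72), (554,278) and (437,321).

```bash
cat > st.py <<'E'
from h import *
np.set_printoptions(precision=4,suppress=True)
im=arm.get_image('top')
hsv=cv2.cvtColor(im,cv2.COLOR_BGR2HSV);m=((hsv[...,0]<12)&(hsv[...,1]>90)&(hsv[...,2]>120)).astype(np.uint8)
m[:150]=0;m[260:]=0;m[:,:290]=0;m[:,400:]=0
n,lab,stt,_=cv2.connectedComponentsWithStats(m);k=1+np.argmax(stt[1:,4])
r=cv2.minAreaRect(cv2.findContours((lab==k).astype(np.uint8),0,1)[0][0].astype(np.float32));print(r,stt[k,4])
ZT=.078
ys,xs=np.nonzero(lab==k);W=ray('top',(xs.mean(),ys.mean()),ZT)
b=cv2.boxPoints(r);w=np.array([ray('top',x,ZT) for x in b])
e=max([(w[1]-w[0]),(w[2]-w[1])],key=np.linalg.norm);yaw=np.arctan2(e[1],e[0]);yaw=(yaw+np.pi/2)%np.pi-np.pi/2
P=[.5527,-.2038,.199,0];pk=S([.018,.038,.043],P)
print('centre',W,'rect c',w.mean(0),'yaw',yaw,'sides',np.linalg.norm(w[1]-w[0]),np.linalg.norm(w[2]-w[1]))
d=pk-W;c,s=np.cos(P[2]),np.sin(P[2]);print('pocket',pk,'delta world',d[:2],'delta stand',c*d[0]+s*d[1],-s*d[0]+c*d[1],'dyaw',P[2]-yaw)
# pocket from picture
mp=((hsv[...,2]<110)&(hsv[...,0]>60)&(hsv[...,0]<110)&(hsv[...,1]>25)).astype(np.uint8);mp[:175]=0;mp[235:]=0;mp[:,:300]=0;mp[:,345:]=0
n,lab,stt,_=cv2.connectedComponentsWithStats(mp);k=1+np.argmax(stt[1:,4]);ys,xs=np.nonzero(lab==k)
print('pocket px',stt[k],ray('top',(xs.mean(),ys.mean()),.045), cv2.minAreaRect(np.c_[xs,ys].astype(np.float32)))
o=arm.observe();print(o['ee_pos'],o['tool_rot'],o['q'],o['time_s'])
E
python3 st.py
```

```text
((356.1000061035156, 197.29998779296875), (36.68241500854492, 20.238574981689453), 71.56504821777344) 751
centre [ 0.5772 -0.2563  0.078 ] rect c [ 0.5771 -0.2561  0.078 ] yaw 0.3232319883518846 sides 0.05405259659449358 0.09779120728760518
pocket [ 0.5628 -0.163   0.043 ] delta world [-0.0144  0.0933] delta stand 0.0043515261390236985 0.09426291252679479 dyaw -0.12423198835188459
pocket px [314 218  15   6  26] [ 0.5134 -0.1586  0.045 ] ((320.509765625, 221.78781127929688), (14.31782341003418, 4.679483413696289), 12.094757080078125)
[0.5294 0.122  0.2149] [-3.1411 -0.0005 -0.213 ] [ 0.0175 -0.0141  1.8227  0.0003  1.3324  1.8012] 9.95
```

carry_out(
  steps=[
    [0,[0,0,0],[0,0,-0.107]],
    [0,[0,0,0],[0,0,-0.107]],
    [0,[0,0,0],[0,0,-0.107]],
    [0,[0,0,0],[0,0,-0.107]],
    [0,[0,0,0],[0,0,-0.107]],
    [0,[-0.0075,0.0374,0],[0,0,0]],
    [0,[-0.0075,0.0374,0],[0,0,0]],
    [0,[-0.0075,0.0374,0],[0,0,0]],
    [0,[-0.0075,0.0374,0],[0,0,0]],
    [0,[-0.0075,0.0374,0],[0,0,0]],
    [0,[-0.0075,0.0374,0],[0,0,0]],
    [0,[-0.0075,0.0374,0],[0,0,0]],
  ],
)

```text
time_s: 10.95
ee_pos: [0.56, -0.1491, 0.2151]
tool_rot: [3.141, -0.001, 0.315]
wrist_force: [0.1, 0.8, -0.1]
gripper_width: 0.0937
finger_force: 0.0
```

carry_out(
  steps=[
    [0,[-0.0075,0.0374,0],[0,0,0]],
    [0,[-0.0075,0.0374,0],[0,0,0]],
    [0,[-0.0075,0.0374,0],[0,0,0]],
    [0,[0,0,0],[0,0,0]],
    [0,[0,0,0],[0,0,0]],
    [0,[0,0,0],[0,0,0]],
  ],
)

```text
time_s: 11.45
ee_pos: [0.5733, -0.2597, 0.2146]
tool_rot: [-3.141, 0.0, 0.315]
wrist_force: [0.0, -0.5, 0.3]
gripper_width: 0.0939
finger_force: 0.0
```

carry_out(
  steps=[
    [0,[0.0049,-0.0021,0.02],[0,0,-0.008]],
    [0,[0,0,0.039],[0,0,0]],
    [0,[0,0,0.039],[0,0,0]],
    [0,[0,0,0.039],[0,0,0]],
    [0,[0,0,0.019],[0,0,0]],
    [0,[0,0,0],[0,0,0]],
    [0,[0,0,0],[0,0,0]],
    [0.5,[0,0,0],[0,0,0]],
    [0.5,[0,0,0],[0,0,0]],
    [0.5,[0,0,0],[0,0,0]],
    [0.5,[0,0,0],[0,0,0]],
    [0.5,[0,0,0],[0,0,0]],
  ],
  newtons=5,
)

```text
time_s: 12.45
ee_pos: [0.5785, -0.2562, 0.06]
tool_rot: [3.14, -0.001, 0.324]
wrist_force: [0.3, 0.1, -0.9]
gripper_width: 0.0642
finger_force: 0.0
```

carry_out(
  steps=[
    [0.5,[0,0,0],[0,0,0]],
    [0.5,[0,0,0],[0,0,0]],
    [0.5,[0,0,0],[0,0,0]],
    [0.5,[0,0,0],[0,0,0]],
    [0.5,[0,0,0],[0,0,0]],
  ],
)

```text
time_s: 12.87
ee_pos: [0.5783, -0.2562, 0.0593]
tool_rot: [3.141, -0.0, 0.324]
wrist_force: [-1.1, -0.2, 4.2]
gripper_width: 0.0549
finger_force: 5.0
```

carry_out(
  steps=[
    [0.5,[0,0,0],[0,0,0.0625]],
    [0.5,[0,0,0],[0,0,0.0625]],
    [0.5,[0.0005,-0.0118,0],[0,0,0]],
    [0.5,[0.0005,-0.0118,0],[0,0,0]],
    [0.5,[0.0005,-0.0118,0],[0,0,0]],
    [0.5,[0.0005,-0.0118,0],[0,0,0]],
    [0.5,[0.0005,-0.0118,0],[0,0,0]],
    [0.5,[0.0005,-0.0118,0],[0,0,0]],
    [0.5,[0.0005,-0.0118,0],[0,0,0]],
    [0.5,[0,0,0],[0,0,0]],
    [0.5,[0,0,0],[0,0,0]],
  ],
)

```text
time_s: 13.78
ee_pos: [0.5645, -0.1713, 0.0583]
tool_rot: [-3.137, 0.001, 0.199]
wrist_force: [0.6, 3.7, 4.4]
gripper_width: 0.055
finger_force: 5.0
```

```bash
python3 tr.py h|tail -2
python3 - <<'E'
import cv2,numpy as np
a=cv2.imread('pics/h_top.png')[165:255,280:380];b=cv2.imread('pics/h_scene.png')[165:255,270:370]
z=lambda a:cv2.resize(a,(400,360),interpolation=2)
cv2.imwrite('pics/hh.png',np.hstack([z(a),z(b)]))
E
```

```text
pose [ 0.5707 -0.2085  0.2109  0.3526] 75.11173972896515 [0.0013 0.0007 0.008  0.0217]
13.8833 [0.7943 5.6196 4.1373] [ 0.8632  0.0261 -0.0434] 0.8813246120208315 [-3.1377  0.0015  0.1989]
```

View pics/hh.png

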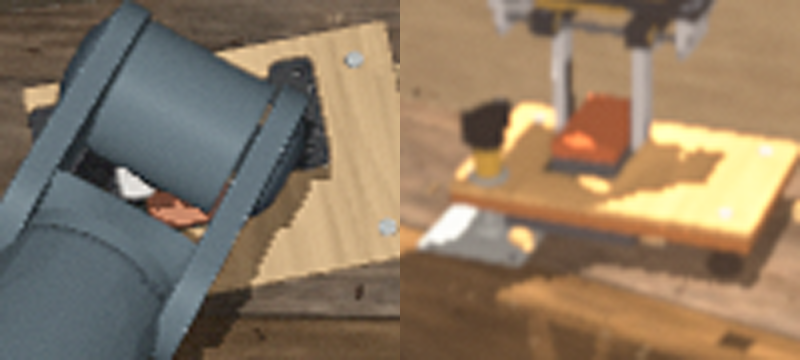

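carry_out(
  steps=[
    [0.5,[0.0005,-0.004,0],[0,0,0]],
    [0.5,[0.0005,-0.004,0],[0,0,0]],
    [0.5,[0,0,0],[0,0,0]],
    [0.5,[0,0,0],[0,0,0]],
    [0.5,[0,0,0],[0,0,0]],
  ],
)

```text
time_s: 14.3
ee_pos: [0.5638, -0.1659, 0.058]
tool_rot: [-3.14, 0.002, 0.198]
wrist_force: [0.4, 0.1, -1.0]
gripper_width: 0.0553
finger_force: 5.0
```

carry_out(
  steps=[
    [0.5,[0.0005,-0.003,0],[0,0,0]],
    [0.5,[0,0,0],[0,0,0]],
    [0.5,[0,0,0],[0,0,0]],
  ],
)

```text
time_s: 14.55
ee_pos: [0.564, -0.1628, 0.0583]
tool_rot: [-3.141, 0.001, 0.199]
wrist_force: [0.2, 0.5, -2.9]
gripper_width: 0.0553
finger_force: 5.0
```

carry_out(
  steps=[
    [0.35,[0,0,0],[0,0,0]],
    [0.35,[0,0,0],[0,0,0]],
    [0.35,[0,0,0],[0,0,0]],
    [0.35,[0,0,0],[0,0,0]],
  ],
)

```text
time_s: 14.88
ee_pos: [0.5648, -0.1634, 0.0594]
tool_rot: [3.141, -0.001, 0.199]
wrist_force: [0.0, -0.6, 0.6]
gripper_width: 0.0612
finger_force: 0.0
```

Run:
```python
from h import *
b=arm.get_image('scene')[175:235,285:365]
cv2.imwrite('pics/i.png',cv2.resize(b,None,fx=8,fy=8,interpolation=2))
```

```text
(no output)
```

View pics/i.png

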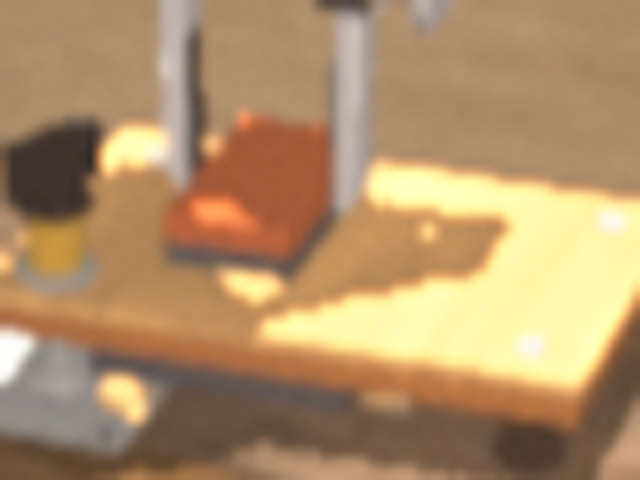

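carry_out(
  steps=[
    [0.1,[0,0,0],[0,0,0]],
    [0.1,[0,0,0],[0,0,0]],
    [0.1,[0,0,0],[0,0,0]],
    [0.1,[0,0,-0.03],[0,0,0]],
    [0.1,[0,0,-0.04],[0,0,0]],
    [0.1,[0,0,-0.04],[0,0,0]],
    [0.1,[0,-0.04,-0.03],[0,0,0]],
    [0.1,[0,-0.04,0],[0,0,0]],
    [0.1,[0,-0.04,0],[0,0,0]],
    [0.1,[0,-0.04,0],[0,0,0]],
    [0.1,[0,-0.04,0],[0,0,0]],
    [0.1,[0,-0.04,0],[0,0,0]],
  ],
)

```text
time_s: 15.93
ee_pos: [0.5176, 0.0673, 0.1941]
tool_rot: [3.142, -0.001, 0.198]
wrist_force: [-0.0, 0.5, 0.3]
gripper_width: 0.0845
finger_force: 0.0
```

```bash
sed -i 's/^ZT=.*/ZT=.071/' st.py; python3 st.py; python3 tr.py j|tail -2;python3 - <<'E'
import cv2,numpy as np
a=cv2.imread('pics/j_top.png')[165:255,280:380];b=cv2.imread('pics/j_scene.png')[170:250,280:370]
z=lambda a:cv2.resize(a,(400,360),interpolation=2)
cv2.imwrite('pics/jj.png',np.hstack([z(a),z(b)]))
E
```

```text
((320.9807434082031, 202.40383911132812), (36.47760009765625, 20.98442268371582), 78.69007110595703) 763
centre [ 0.5632 -0.1629  0.071 ] rect c [ 0.5633 -0.1627  0.071 ] yaw 0.20313739363916472 sides 0.056245741993379963 0.09776909958962289
pocket [ 0.5628 -0.163   0.043 ] delta world [-0.0004 -0.0001] delta stand -0.0003774929200178512 -5.4423304933694754e-05 dyaw -0.00413739363916471
pocket px [316 223   3   1   3] [ 0.5087 -0.1521  0.045 ] ((317.0, 223.0), (2.0, 0.0), 180.0)
[0.516  0.0731 0.1938] [-3.1378  0.0001  0.2041] [-0.0791 -0.0482  1.8955  0.0037  1.2955  1.2867] 15.9833
pose [ 0.5538 -0.2038  0.1977  0.0296] 38.25558564581216 [0.0005 0.0006 0.0028 0.0092]
16.0833 [ 0.6803 -0.5835  0.1836] [-0.0114  0.01    0.031 ] 1.280247191327682 [ 3.1414 -0.0002  0.2033]
```

View pics/jj.png

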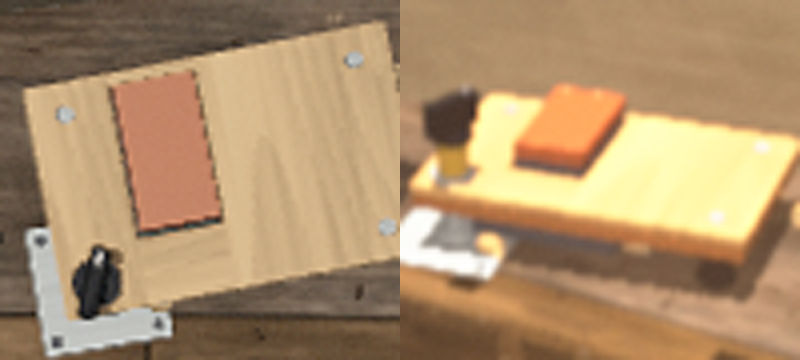

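The stone is centred in the pocket, with the dark gap visible all round it. I'll compare the stand with the picture from before the slide, and check the stone's top height in the scene view.

Run:
```python
from h import *
import tr
np.set_printoptions(precision=3,suppress=True)
P=[.5527,-.2038,.199,0]
for c in('top','scene'):
    a,b=(cv2.cvtColor(cv2.imread(f'pics/{k}_{c}.png'),6) for k in'fj')
    for Q in((.058,-.1,.05),(-.058,-.1,.05),(.058,.1,.05),(-.058,.1,.1),(-.07,-.05,.05)):
        u=tuple(map(float,proj(c,S(Q,P))));h=8;w=np.eye(2,3,dtype=np.float32);w[:,2]=h
        cc,w=cv2.findTransformECC(cv2.getRectSubPix(a,(2*h+1,)*2,u),cv2.getRectSubPix(b,(4*h+1,)*2,u),w,0,(3,100,1e-5),None,3)
        print(c,Q,w[:,2]-h,round(cc,3))
im=cv2.imread('pics/j_scene.png');h=cv2.cvtColor(im,40)
m=((h[...,0]<12)&(h[...,1]>150)&(h[...,2]>130));m[:,:300]=0;m[:,360:]=0;m[:180]=0;m[:][230:]=0
ys,xs=np.nonzero(m);print('red bbox',xs.min(),xs.max(),ys.min(),ys.max())
for zt in(.043,.05):
    q=np.array([proj('scene',S([.018+i*.05,.038+j*.0275,zt+k],P)) for i in(-1,1) for j in(-1,1) for k in(.028,.014)])
    print(zt,q.min(0),q.max(0))
```

```text
top (0.058, -0.1, 0.05) [-0.403  0.475] 0.789
top (-0.058, -0.1, 0.05) [-0.604 -0.39 ] 0.933
top (0.058, 0.1, 0.05) [0.519 0.022] 0.972
top (-0.058, 0.1, 0.1) [-0.01  -0.015] 0.997
top (-0.07, -0.05, 0.05) [-0.043  0.016] 1.0
scene (0.058, -0.1, 0.05) [-0.255 -0.178] 0.817
scene (-0.058, -0.1, 0.05) [-0.148 -0.828] 0.607
scene (0.058, 0.1, 0.05) [ 0.008 -0.245] 0.922
scene (-0.058, 0.1, 0.1) [ 0.009 -0.122] 0.999
scene (-0.07, -0.05, 0.05) [-1.518 -1.02 ] 0.672
red bbox 306 329 190 206
0.043 [304.338 188.235] [330.057 206.718]
0.05 [304.295 186.37 ] [330.061 204.778]
```

```bash
python3 -c "
from rig import arm
print(arm.job_done())"
```

```text
the job is handed in; nothing more can be done
None
```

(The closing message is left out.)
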